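# Index the flange ring three clicks on, to its next hole, and hold it for drilling

### The arm

A 6-joint arm with a two-finger parallel gripper is mounted at the origin on the work surface. World frame = base frame: x ahead of the robot, y to its left, z up, the work surface at z = 0. Lengths are in m, angles in rad, forces in N, time in s.
With the tool pointing down it reaches from about 0.225 to 0.875 m from the base axis. Payload 3.4 kg.
Tool frame: the origin (TCP) lies between the finger pads; the fingertips stand 8 mm ahead of it and the grasp point (between the pads) lies 11 mm behind it; z points along the fingers, y is the line along which they close (so a half turn about z gives the same grasp; the last joint's range is limited). The gripper opens to 85 mm and grips with 20 to 120 N. Pads are 22 mm wide; open, the fingers measure 114 mm over their backs; the gripper's body (76 mm by 85 mm) begins 54 mm behind the grasp point. The pads swing forward as they close: fully open they stand 13 mm farther back than shut.
Start: joints at [1.086, 0.276, 1.505, -0, 1.361, -0.121], TCP at [0.205, 0.537, 0.239] pointing down, gripper open.
Joint ranges: [-2.89, 2.89], [-0.75, 2.08], [0.22, 2.7], [-1.18, 4.32], [0.11, 2.71], [-2.7, 2.7]. Speed limits (rad/s): [2.57, 2.57, 3.14, 3.14, 3.14, 3.14].

### API

Orientations are given as a unit quaternion [w, x, y, z].
In Python, from rig import manip, optics, finder gives the robot as it stands.
- The arm moves only by the tool servo_tool, never from a script. Its argument "increments" is a list of rows, each a list of 7 numbers: the shift along the tool's x, y, z in cm, then the turn, a rotation vector about the tool's x, y, z in degrees, then the closure, from -1 (fully open) to 1 (shut). In form: [[x, y, z, rx, ry, rz, gripper], ...]. A call has exactly 5 rows; each row shifts and turns the commanded pose from where the row before left it, along the tool's axes as they then stand; what a row does not reach is not made up. A row lasts 1/10 s, in which the tool goes at most 50 mm and 8.59 degrees, less where a joint would pass 70% of its speed; a pose out of reach is approached as far as the arm can. A call is refused whole if a number of a shift passes 5 or a number of a turn 8.59, either way. A call with a gripper value outside its range is refused whole. The fingers move at their own pace and stop on an object; "squeeze" is the grip in N (left out, the last holds). Time passes only in rows, so rows that do not move let the fingers close, or fill a call up. It gives the time, the measured TCP pose, the force, the opening and the grip force at its end, in the units of the state.
- manip.get_state(): the state, without advancing time (a new reading comes with each control period).
- optics.get_image(name): name is "side" or "top"; returns the picture (384x512x3 uint8, red, green, blue); there is no depth.
- optics.get_calibration(name): a dict with "fov_y" (degrees; the focal length in pixels is half the picture's height over the tangent of half this angle, whatever the lens; pixels are square), "cx", "cy" (the principal point, pixels), "world_to_cam" (4x4, takes a point from world to camera coordinates). Camera axes: x right, y down, z forward; pixel columns grow to the right and rows downward; lengths in m; the calibration is good to about 2 mm. A picture is of the moment at which its call begins. get_calibration takes no time and is no camera call.
- manip.sign_off(): hands the job in; it is judged then, once.
Trained networks look in the newest picture that a camera, given by its name, has taken for a name from the list of things; names that differ only in an ending like _2 or _b are one class to them, and where a whole thing is asked for, a point or a joint stands for the part that bears it (a point fixed in the world has none). Each returns a list of dicts, best first, with "p" (0 to 1); they miss things now and then, are a little off and sometimes report something else, mostly with a low value. They report only what shows in the picture. A call takes as long as a camera call. They do not tell look-alikes from the thing itself.
- finder.silhouettes(label, camera): "region" (384x512 bool, what is visible of it) and "box" ([centre column, centre row, width, height] in pixels, round what is visible of it).
- finder.tip_of(label, camera): "at" ([column, row] in pixels: a listed point, or the origin of a listed thing).
The state is a dict: "clock": time; "qpos": joint angles; "qd": joint speeds; "effort": joint torques, N m; "position": TCP position; "ee_rot": TCP orientation; "contact_force": force on the tool from outside, world axes, zero at the start; "moment": the same for the moment, N m; "width": finger opening in m; "gripper_force": force on a finger pad.
Only numpy, scipy, OpenCV 4.12 (cv2) and the standard library are available. Lean on these libraries where they do the work, as an engineer would, in place of code of your own. Each camera call takes 0.05 s, during which the arm holds its last target. There are 200 camera calls.

### The job

Two white flange rings are mounted on the twin drilling jig: one is finished, with all six holes of its bolt circle, and the other has only its first hole. Turn the knob of the jig that carries the unfinished ring clockwise (seen from above), counting the clicks, to the third stop and not past it, so that the place for the second hole comes under the drill bush, and finish holding the knob there, gripped and still, ready for drilling. Leave the jig with the finished ring, the jars and the screwdriver as they are.

Things in the scene. Friction and masses are not known exactly. Their poses are not given: they have to be found in the camera images.
- jig_board: plywood board 300 x 530 x 18 mm fixed to the bench, with two identical blue drilling jigs, each a steel index wheel 183 mm across (34 to 48 mm above the bench) with ring, clamp washer and T-bar knob. Origin: middle of its underside; x across its 300 mm, away from the robot (within 0.3 rad), y to the left, z up. Vertical spindles at (0, +145) mm, left jig, and (0, -145) mm, right jig.
- bush_left (a point): mouth of the left jig's steel drill bush, 24 mm across, 78 mm above the bench, over the ring's hole circle 58 mm from the spindle, 30 degrees left of the board's x; its blue arm, 20 mm wide and 66 to 78 mm up, comes in from the far side
- bush_right (a point): the same on the right jig
- ring_started: the unfinished white ring, 150 mm outside, 70 bore, 12 thick, with one 16 mm hole (under the bush at the start) besides the hole for the brass dowel on the robot's side; on either the left or the right jig's wheel, and turns with it (play 0.03 rad). Origin: centre of its underside, on the spindle axis, 48 mm above the bench; axes along the board's at the start.
- ring_finished: the finished white ring of the same size, on the other jig: six 16 mm holes all round its 116 mm hole circle besides the dowel hole. Origin and axes as for the unfinished ring.
- knob_left: black T-bar knob on the left jig's spindle (board y = +145 mm), solid with its index wheel: bar 64 long, 16 thick, 34 high, 86 to 120 mm above the bench, nothing beside it above 78 mm. Origin in the middle of the bar, on the spindle axis, 103 mm up. x along the bar to the end with the white line (the board's x at the start), z up. Grip it across the 16 mm sides (its y).
- knob_right: black T-bar knob on the right jig's spindle (board y = -145 mm), solid with its index wheel: bar 64 long, 16 thick, 34 high, 86 to 120 mm above the bench, nothing beside it above 78 mm. Origin in the middle of the bar, on the spindle axis, 103 mm up. x along the bar to the end with the white line (the board's x at the start), z up. Grip it across the 16 mm sides (its y).
- index_left (a joint): turn of the left jig's wheel and knob, rad, clockwise from above positive, 0 at the start. 18 scallops make a stop every 20 degrees: 0.349, 0.698, 1.047 and so on, all round, with no end stop. A sprung roller clicks into each: about 0.17 N m to climb out, and past half way it is drawn into the next stop. Let go, it stays in its stop.
- index_right (a joint): turn of the right jig's wheel and knob, rad, clockwise from above positive, 0 at the start. 18 scallops make a stop every 20 degrees: 0.349, 0.698, 1.047 and so on, all round, with no end stop. A sprung roller clicks into each: about 0.17 N m to climb out, and past half way it is drawn into the next stop. Let go, it stays in its stop.
- jar_amber: closed sample jar, amber, white cap, 64 mm across, 85 mm high, loose on the bench to the left of the board; origin at the centre of its underside
- jar_green: closed sample jar, green, white cap, 64 mm across, 85 mm high, loose on the bench to the right of the board; origin at the centre of its underside
- screwdriver: screwdriver with a red handle, 200 mm long, 26 mm thick, lying loose on the bench to the left of the board; origin on the bench under its middle, x along it towards the tip
Things that resemble listed ones, but are neither listed nor needed, are in the scene too. What is shaped like the ring_finished but blue is not meant. Leave any blue look-alike of the ring_started alone.

How it is judged:
By the outcome, as a careful person would: the job done as asked, in the order asked, and still so for the second after the job is handed in, while the arm keeps its last pose, push and grip.
It also fails if it takes over 32 s, if anything falls off the work surface, if the arm or the gripper's body presses on something with over 40 N, if the wrist force passes 120 N, or if a joint passes its speed limit or range.

## Working session

There is one attempt and no reset: what is moved stays moved. The work goes in short steps, Python scripts to look and compute and a tool call to move; the robot and the scene stay as the last step left them, time stands still between calls to the robot, and variables do not carry over. Pictures are saved under pics/ and viewed, at most 10 in all, crops included, and the job is handed in when it is done.

Besides the shell and the picture viewer there is one more tool, called after ">>>" by a JSON object that holds its "method" and its "body", one argument or row to a line. servo_tool: Moves the arm, as the interface text tells. Its arguments: {"type":"object","properties":{"increments":{"type":"array","items":{"type":"array","items":{"type":"number"}}},"squeeze":{"type":"number"}},"required":["increments"]}

```bash
mkdir -p pics; cat > h.py <<'E'
import numpy as np, cv2
from rig import manip, optics, finder
def ray(cam,px):
    c=optics.get_calibration(cam); f=192/np.tan(np.radians(c["fov_y"])/2)
    d=np.array([(px[0]-c["cx"])/f,(px[1]-c["cy"])/f,1.])
    M=np.array(c["world_to_cam"]); R,t=M[:3,:3],M[:3,3]
    return -R.T@t, R.T@d
def at_z(cam,px,z):
    o,d=ray(cam,px); return o+d*(z-o[2])/d[2]
def proj(cam,p):
    c=optics.get_calibration(cam); f=192/np.tan(np.radians(c["fov_y"])/2)
    M=np.array(c["world_to_cam"]); q=M[:3,:3]@np.array(p)+M[:3,3]
    return np.array([c["cx"]+f*q[0]/q[2],c["cy"]+f*q[1]/q[2]])
E
python3 - <<'E'
from h import *
a=optics.get_image("top"); b=optics.get_image("side")
cv2.imwrite("pics/top0.png",a[:,:,::-1]); cv2.imwrite("pics/side0.png",b[:,:,::-1])
for l,z in [("knob_left",.103),("knob_right",.103),("ring_started",.048),("ring_finished",.048),("bush_left",.078),("bush_right",.078),("jig_board",0)]:
  for cam in ("top","side"):
    for r in finder.tip_of(l,cam)[:3]: print(l,cam,round(r["p"],2),np.round(r["at"],1),at_z(cam,r["at"],z).round(4))
s=manip.get_state(); print(s["clock"],s["position"],s["ee_rot"],s["width"])
E
```

```text
knob_left side 0.76 [240.3 158.5] [0.5872 0.1957 0.103 ]
knob_right top 0.69 [287.9 209.4] [ 0.5207 -0.098   0.103 ]
knob_right side 0.87 [242.2 212.6] [ 0.5166 -0.1025  0.103 ]
ring_started top 0.84 [199.  190.1] [0.589  0.1774 0.048 ]
ring_started top 0.63 [194.  273.1] [0.3303 0.1909 0.048 ]
ring_started side 0.64 [243.5 176.2] [0.5903 0.1736 0.048 ]
ring_started side 0.57 [166.4 196.8] [0.3343 0.125  0.048 ]
ring_finished top 0.78 [296.1 124.7] [ 0.7983 -0.1319  0.048 ]
ring_finished top 0.69 [286.7 213.5] [ 0.5132 -0.0978  0.048 ]
ring_finished side 0.94 [243.2 226.2] [ 0.5208 -0.0893  0.048 ]
ring_finished side 0.68 [346.1 229. ] [ 0.7807 -0.1845  0.048 ]
ring_finished side 0.62 [308.9 301.3] [ 0.5886 -0.3914  0.048 ]
bush_left top 0.62 [189.9 172.9] [0.6388 0.2025 0.078 ]
bush_left side 0.79 [254.6 160.2] [0.6408 0.2154 0.078 ]
bush_right top 0.77 [278.1 193.8] [ 0.5716 -0.0702  0.078 ]
bush_right side 0.66 [261.9 207.6] [ 0.5829 -0.0611  0.078 ]
bush_right side 0.37 [229.7 152.9] [0.5733 0.2947 0.078 ]
jig_board top 0.85 [243.5 205.5] [0.5444 0.0385 0.    ]
jig_board side 0.76 [242.6 212. ] [0.5515 0.043  0.    ]
0.8 [0.20461663 0.5373959  0.23933764] [1.43746568e-05 1.80904390e-01 9.83500685e-01 6.05482761e-05] 0.08541323728478416
```

```bash
python3 - <<'E'
import cv2,numpy as np
a=cv2.imread("pics/top0.png"); b=cv2.imread("pics/side0.png")
cv2.imwrite("pics/topc.png",cv2.resize(a[100:300,130:370],(720,600),interpolation=cv2.INTER_CUBIC))
E
```

```text
(no output)
```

View pics/topc.png

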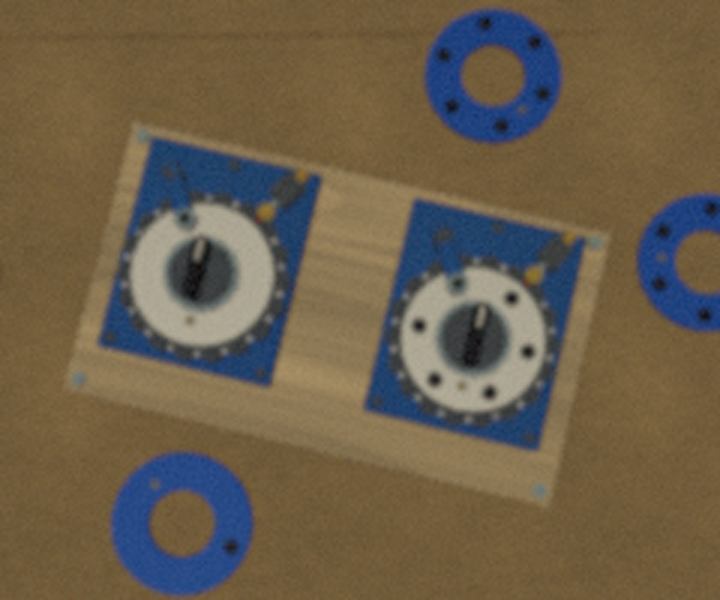

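View pics/side0.png

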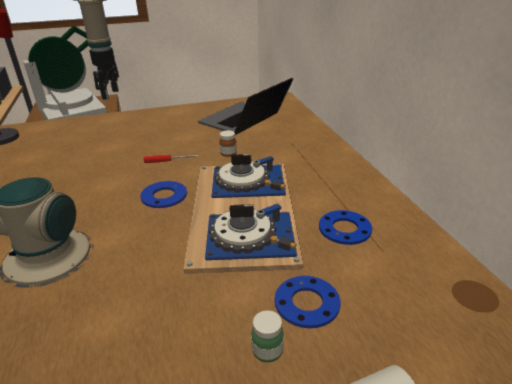

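The left jig carries the unfinished ring: in the top crop it shows only the dowel hole at (190,320), plus the hidden hole under the bush. The right ring shows six holes. The corner screws are at (143,135), (595,242), (540,491) and (78,379) in the crop, and I'll fit the board pose from those.

```bash
python3 - <<'E'
from h import *
cr=[(143,135),(595,242),(540,491),(78,379)]
P=np.array([at_z("top",(130+x/3-.33,100+y/3-.33),.019)[:2] for x,y in cr])
c=P.mean(0); 
yl=(P[0]+P[3]-P[1]-P[2]); yaw=np.arctan2(-yl[0],yl[1]); xl=(P[0]+P[1]-P[2]-P[3]); yaw2=np.arctan2(xl[1],xl[0])
print(P.round(4),c,yaw,yaw2)
a=optics.get_image("top").astype(int)
# white ring fits
m=((a.min(2)>120)&(a.max(2)-a.min(2)<45)).astype(np.uint8)
n,lab,st,ce=cv2.connectedComponentsWithStats(m)
cs=[]
for i in range(1,n):
    if st[i,4]>300:
        pts=np.argwhere(lab==i)[:,::-1].astype(np.float32)
        hull=cv2.convexHull(pts); e=cv2.fitEllipse(hull); w=at_z("top",e[0],.060); print(st[i],e,w.round(4)); cs.append(w)
y=(finder.silhouettes("knob_left","top"),finder.silhouettes("knob_right","top"))
for s in y:
  for r in s[:3]:
    print(r["p"],r["box"],at_z("top",r["box"][:2],.11).round(4))
for s in ("knob_left","knob_right"):
  r=finder.silhouettes(s,"side")
  for q in r[:2]: print(s,"side",q["p"],q["box"])
for yy in (.145,-.145):
  yw=(yaw+yaw2)/2; w=c+yy*np.array([-np.sin(yw),np.cos(yw)]); print("spindle",w, proj("top",[*w,.103]),proj("side",[*w,.103]))
print(at_z("top",(0,0),0),at_z("top",(511,383),0))
E
```

```text
[[ 0.7426  0.2525]
 [ 0.622  -0.234 ]
 [ 0.3578 -0.1698]
 [ 0.4784  0.3181]] [0.55020813 0.04169938] -0.24269729719007863 -0.24091312150740404
[ 448  162   49  183 3770] ((468.7908630371094, 254.35952758789062), (42.021121978759766, 195.12606811523438), 171.9221649169922) [ 0.3829 -0.6534  0.06  ]
[ 174  168   47   47 1189] ((196.84779357910156, 191.1170196533203), (46.178462982177734, 47.0878791809082), 60.47906494140625) [0.5841 0.1827 0.06  ]
[ 264  190   47   47 1105] ((287.1607666015625, 212.85604858398438), (46.90885925292969, 47.3563232421875), 111.24266052246094) [ 0.5141 -0.0985  0.06  ]
0.68 [241.0, 206.7, 185.3, 130.7] [0.529  0.0433 0.11  ]
0.94 [286.3, 212.4, 58.4, 60.8] [ 0.511  -0.0926  0.11  ]
knob_left side 0.77 [242.3, 173.7, 53.4, 38.2]
knob_right side 0.57 [243.1, 229.6, 70.6, 53.3]
spindle [0.5849292  0.18248093] [195.20515689 188.92050703] [240.61264473 160.41016784]
spindle [ 0.51548705 -0.09908218] [288.28552252 211.11028898] [241.45178056 211.96322074]
[1.25765512 0.87039626 0.        ] [-0.01255385 -0.78646966  0.        ]
```

>>> {"method": "servo_tool", "body": {
  "increments": [
    [-2.4, -1, 0, 0, 0, 0, -1],
    [-2.4, -1, 0, 0, 0, 0, -1],
    [-2.4, -1, 0, 0, 0, 0, -1],
    [-2.4, -1, 0, 0, 0, 0, -1],
    [-2.4, -1, 0, 0, 0, 0, -1]
  ]
}}

```text
clock: 1.55
position: [0.2996, 0.4472, 0.2394]
ee_rot: [0.0, 0.181, 0.984, 0.0]
contact_force: [1.2, -0.3, -0.1]
width: 0.0852
gripper_force: 0.0
```

>>> {"method": "servo_tool", "body": {
  "increments": [
    [-2.4, -1, 0, 0, 0, 0, -1],
    [-2.4, -1, 0, 0, 0, 0, -1],
    [-2.4, -1, 0, 0, 0, 0, -1],
    [-2.4, -1, 0, 0, 0, 0, -1],
    [-2.4, -1, 0, 0, 0, 0, -1]
  ]
}}

```text
clock: 2.05
position: [0.3941, 0.3578, 0.2394]
ee_rot: [0.0, 0.181, 0.983, 0.0]
contact_force: [-0.3, 0.0, 0.5]
width: 0.0853
gripper_force: 0.0
```

>>> {"method": "servo_tool", "body": {
  "increments": [
    [-2.4, -1, 0, 0, 0, 0, -1],
    [-2.4, -1, 0, 0, 0, 0, -1],
    [-2.4, -1, 0, 0, 0, 0, -1],
    [-2.4, -1, 0, 0, 0, 0, -1],
    [-2.4, -1, 0, 0, 0, 0, -1]
  ]
}}

```text
clock: 2.55
position: [0.4884, 0.2683, 0.2394]
ee_rot: [0.0, 0.181, 0.983, 0.0]
contact_force: [1.1, -0.3, -0.1]
width: 0.0855
gripper_force: 0.0
```

>>> {"method": "servo_tool", "body": {
  "increments": [
    [-2.4, -1, 1, 0, 0, -1.7, -1],
    [-2.4, -1, 2, 0, 0, -1.7, -1],
    [-2.4, -1, 2, 0, 0, -1.7, -1],
    [-2.4, -0.6, 2, 0, 0, -1.8, -1],
    [0, 0, 0, 0, 0, 0, -1]
  ]
}}

```text
clock: 3.05
position: [0.5683, 0.2027, 0.1662]
ee_rot: [-0.002, 0.123, 0.992, -0.001]
contact_force: [-0.6, -0.6, -0.5]
width: 0.0855
gripper_force: 0.0
```

>>> {"method": "servo_tool", "body": {
  "increments": [
    [-1, -0.8, 0, 0, 0, -0.3, -1],
    [-1.1, -0.7, 0, 0, 0, 0, -1],
    [0, 0, 0, 0, 0, 0, -1],
    [0, 0, 0, 0, 0, 0, -1],
    [0, 0, 0, 0, 0, 0, -1]
  ]
}}

```text
clock: 3.55
position: [0.5839, 0.1857, 0.1699]
ee_rot: [0.0, 0.119, 0.993, 0.0]
contact_force: [0.1, -0.1, -1.2]
width: 0.0854
gripper_force: 0.0
```

```bash
python3 - <<'E'
from h import *
s=manip.get_state(); print(s["position"],s["ee_rot"],s["qpos"],s["clock"])
a=optics.get_image("top"); b=optics.get_image("side")
A=cv2.resize(a[140:240,150:250],(400,400),interpolation=cv2.INTER_CUBIC)
B=cv2.resize(b[110:210,190:290],(400,400),interpolation=cv2.INTER_CUBIC)
cv2.imwrite("pics/hov.png",np.hstack([A,B])[:,:,::-1])
print(finder.tip_of("knob_left","side")[:1])
E
```

```text
[0.58386229 0.18570515 0.16992232] [2.52407010e-04 1.18655192e-01 9.92935444e-01 2.91282891e-04] [ 1.94195864e-01  3.75630736e-01  1.53198145e+00  4.22570991e-04
  1.23332078e+00 -1.13886944e+00] 3.55
[{'at': [242.6, 158.5], 'p': 0.85}]
```

View pics/hov.png

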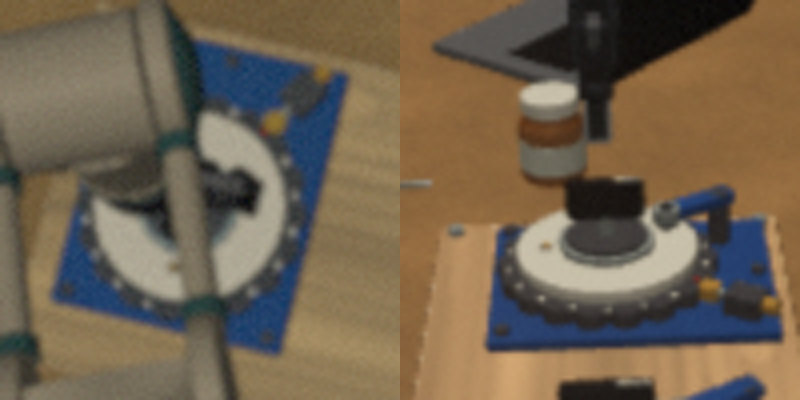

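The top view shows the gripper over the left knob. The side view has the fingers above the bar, with the bar at crop px 565–645, about in line with the finger at 600. The white line is still at the far end. Now I'll descend.

>>> {"method": "servo_tool", "body": {
  "increments": [
    [-0.16, -0.28, 2, 0, 0, 0, -1],
    [0, 0, 2, 0, 0, 0, -1],
    [0, 0, 2, 0, 0, 0, -1],
    [0, 0, 1.5, 0, 0, 0.2, -1],
    [0, 0, 0, 0, 0, 0, -1]
  ]
}}

```text
clock: 4.2
position: [0.5831, 0.1822, 0.0921]
ee_rot: [-0.002, 0.12, 0.993, -0.001]
contact_force: [-1.3, -0.7, 0.5]
width: 0.0855
gripper_force: 0.0
```

>>> {"method": "servo_tool", "body": {
  "increments": [
    [0, 0, 0, 0, 0, 0, 0.3],
    [0, 0, 0, 0, 0, 0, 0.4],
    [0, 0, 0, 0, 0, 0, 0.5],
    [0, 0, 0, 0, 0, 0, 0.5],
    [0, 0, 0, 0, 0, 0, 0.5]
  ],
  "squeeze": 20
}}

```text
clock: 4.7
position: [0.5853, 0.1823, 0.0948]
ee_rot: [0.0, 0.121, 0.993, 0.0]
contact_force: [-0.4, 0.2, 0.7]
width: 0.0217
gripper_force: 0.0
```

Now at (0.5853, 0.1823), 0.5 mm from the estimated spindle. Next I'll close, starting with a light grip.

>>> {"method": "servo_tool", "body": {
  "increments": [
    [0, 0, 0, 0, 0, 0, 0.7],
    [0, 0, 0, 0, 0, 0, 0.8],
    [0, 0, 0, 0, 0, 0, 1],
    [0, 0, 0, 0, 0, 0, 1],
    [0, 0, 0, 0, 0, 0, 1]
  ],
  "squeeze": 20
}}

```text
clock: 5.2
position: [0.5855, 0.1835, 0.0949]
ee_rot: [0.001, 0.121, 0.993, 0.001]
contact_force: [1.4, 5.8, 2.0]
width: 0.0156
gripper_force: 24.0
```

```bash
python3 - <<'E'
from h import *
s=manip.get_state(); print({k:np.round(v,4) for k,v in s.items()})
E
```

```text
{'clock': np.float64(5.2), 'qpos': array([ 0.1892,  0.4404,  1.6308,  0.0022,  1.0685, -1.1407]), 'qd': array([-0.0001,  0.0007,  0.0006, -0.001 ,  0.002 ,  0.0002]), 'effort': array([ -2.9467, -46.3909, -19.5926,  -1.331 ,   0.3038,  -0.0678]), 'position': array([0.5855, 0.1835, 0.0949]), 'ee_rot': array([6.000e-04, 1.207e-01, 9.927e-01, 1.200e-03]), 'contact_force': array([1.4215, 5.7515, 2.0336]), 'moment': array([ 0.5122,  0.0316, -0.0593]), 'gripper_force': np.float64(24.0342), 'width': np.float64(0.0156)}
```

>>> {"method": "servo_tool", "body": {
  "increments": [
    [0, 0.15, 0, 0, 0, 0, 1],
    [0, 0, 0, 0, 0, 0, 1],
    [0, 0, 0, 0, 0, 0, 1],
    [0, 0, 0, 0, 0, 0, 1],
    [0, 0, 0, 0, 0, 0, 1]
  ],
  "squeeze": 60
}}

```text
clock: 5.7
position: [0.5855, 0.1835, 0.095]
ee_rot: [0.0, 0.121, 0.993, -0.0]
contact_force: [-0.9, 0.5, 5.7]
width: 0.015
gripper_force: 59.7
```

>>> {"method": "servo_tool", "body": {
  "increments": [
    [0, 0, 0, 0, 0, 4, 1],
    [0, 0, 0, 0, 0, 4, 1],
    [0, 0, 0, 0, 0, 4, 1],
    [0, 0, 0, 0, 0, 4, 1],
    [0, 0, 0, 0, 0, 4, 1]
  ]
}}

```text
clock: 6.2
position: [0.5856, 0.1837, 0.095]
ee_rot: [0.0, 0.292, 0.956, 0.0]
contact_force: [-1.3, 1.0, 5.2]
width: 0.0149
gripper_force: 59.7
```

>>> {"method": "servo_tool", "body": {
  "increments": [
    [0, 0, 0, 0, 0, 0, 1],
    [0, 0, 0, 0, 0, 0, 1],
    [0, 0, 0, 0, 0, 0, 1],
    [0, 0, 0, 0, 0, 0, 1],
    [0, 0, 0, 0, 0, 0, 1]
  ]
}}

```text
clock: 6.7
position: [0.5856, 0.1836, 0.0949]
ee_rot: [0.0, 0.291, 0.957, 0.0]
contact_force: [-1.2, 2.3, 5.8]
width: 0.0153
gripper_force: 59.8
```

```bash
cat > st.py <<'E'
from h import *
from scipy.spatial.transform import Rotation as Ro
s=manip.get_state(); w,x,y,z=s["ee_rot"]; R=Ro.from_quat([x,y,z,w]).as_matrix()
print("yaw_y deg",np.degrees(np.arctan2(R[1,1],R[0,1])).round(2),"tilt",R[:,2].round(4),{k:np.round(s[k],4) for k in("clock","position","contact_force","moment","gripper_force","width")})
print("F tool",(R.T@s["contact_force"]).round(2))
E
python3 st.py
```

```text
yaw_y deg 56.17 tilt [ 7.e-04  2.e-04 -1.e+00] {'clock': np.float64(6.7), 'position': array([0.5856, 0.1836, 0.0949]), 'contact_force': array([-1.2346,  2.2899,  5.7903]), 'moment': array([ 0.1836,  0.14  , -0.1679]), 'gripper_force': np.float64(59.7604), 'width': np.float64(0.0153)}
F tool [ 2.3   1.22 -5.79]
```

>>> {"method": "servo_tool", "body": {
  "increments": [
    [0, 0, 0, 0, 0, 4, 1],
    [0, 0, 0, 0, 0, 4, 1],
    [0, 0, 0, 0, 0, 4, 1],
    [0, 0, 0, 0, 0, 4, 1],
    [0, 0, 0, 0, 0, 4, 1]
  ]
}}

```text
clock: 7.2
position: [0.5858, 0.1838, 0.095]
ee_rot: [0.0, 0.454, 0.891, 0.0]
contact_force: [-0.1, 2.7, 5.4]
width: 0.015
gripper_force: 59.7
```

>>> {"method": "servo_tool", "body": {
  "increments": [
    [0, 0, 0, 0, 0, 0, 1],
    [0, 0, 0, 0, 0, 0, 1],
    [0, 0, 0, 0, 0, 0, 1],
    [0, 0, 0, 0, 0, 0, 1],
    [0, 0, 0, 0, 0, 0, 1]
  ]
}}

```text
clock: 7.7
position: [0.5857, 0.1838, 0.095]
ee_rot: [0.0, 0.453, 0.892, 0.0]
contact_force: [0.2, 2.2, 6.0]
width: 0.0154
gripper_force: 59.7
```

```bash
python3 st.py; python3 - <<'E'
from h import *
a=optics.get_image("top"); b=optics.get_image("side")
A=cv2.resize(a[140:240,150:250],(400,400),interpolation=cv2.INTER_CUBIC)
B=cv2.resize(b[130:205,205:280],(400,400),interpolation=cv2.INTER_CUBIC)
cv2.imwrite("pics/t2.png",np.hstack([A,B])[:,:,::-1])
def ang(t,cam,c=np.array([.5856,.1837])):
    th=np.radians(-13.85+t); p=c+.058*np.array([np.cos(th),np.sin(th)]); return proj(cam,[*p,.06])
for n,t in (("dowel",180),("hole1",30)):
  for k in (0,20,40,60,80):
    q=ang(t-k,"side"); u=ang(t-k,"top"); print(n,k,((q-[205,130])*400/75+[400,0]).round(),((u-[150,140])*4).round())
E
```

```text
yaw_y deg 36.17 tilt [ 1.e-03  5.e-04 -1.e+00] {'clock': np.float64(7.7), 'position': array([0.5857, 0.1838, 0.095 ]), 'contact_force': array([0.1692, 2.1839, 5.9885]), 'moment': array([ 0.1645,  0.1495, -0.1687]), 'gripper_force': np.float64(59.7369), 'width': np.float64(0.0154)}
F tool [ 1.66  1.43 -5.99]
dowel 0 [499. 226.] [168. 274.]
dowel 20 [506. 210.] [144. 264.]
dowel 40 [522. 196.] [126. 246.]
dowel 60 [547. 186.] [115. 224.]
dowel 80 [577. 180.] [112. 198.]
hole1 0 [673. 197.] [166. 132.]
hole1 20 [685. 212.] [192. 130.]
hole1 40 [686. 228.] [217. 135.]
hole1 60 [676. 243.] [238. 149.]
hole1 80 [656. 257.] [253. 170.]
```

View pics/t2.png

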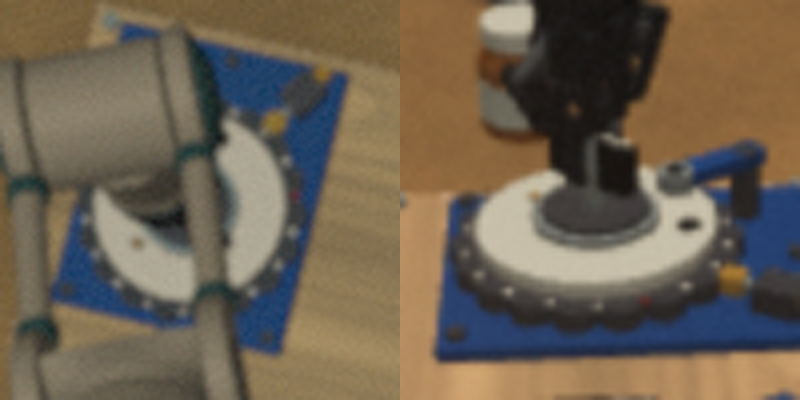

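Side view: first hole at (689,224) and dowel near (535,197). Top view: dowel at (136,243). All of these agree with about 40°, the second stop. One more stop to go.

>>> {"method": "servo_tool", "body": {
  "increments": [
    [0, 0, 0, 0, 0, 4, 1],
    [0, 0, 0, 0, 0, 4, 1],
    [0, 0, 0, 0, 0, 4, 1],
    [0, 0, 0, 0, 0, 4, 1],
    [0, 0, 0, 0, 0, 4, 1]
  ]
}}

```text
clock: 8.3
position: [0.5859, 0.1839, 0.0949]
ee_rot: [0.0, 0.602, 0.799, 0.001]
contact_force: [-0.4, 2.3, 5.3]
width: 0.0153
gripper_force: 59.7
```

>>> {"method": "servo_tool", "body": {
  "increments": [
    [0, 0, 0, 0, 0, 0, 1],
    [0, 0, 0, 0, 0, 0, 1],
    [0, 0, 0, 0, 0, 0, 1],
    [0, 0, 0, 0, 0, 0, 1],
    [0, 0, 0, 0, 0, 0, 1]
  ]
}}

```text
clock: 8.8
position: [0.5859, 0.1839, 0.095]
ee_rot: [0.0, 0.6, 0.8, 0.001]
contact_force: [0.2, 1.2, 6.0]
width: 0.0146
gripper_force: 59.8
```

```bash
python3 st.py; python3 - <<'E'
from h import *
a=optics.get_image("top"); b=optics.get_image("side")
A=cv2.resize(a[140:240,150:250],(400,400),interpolation=cv2.INTER_CUBIC)
B=cv2.resize(b[130:205,205:280],(400,400),interpolation=cv2.INTER_CUBIC)
cv2.imwrite("pics/t3.png",np.hstack([A,B])[:,:,::-1])
E
```

```text
yaw_y deg 16.22 tilt [ 1.4e-03  7.0e-04 -1.0e+00] {'clock': np.float64(8.8), 'position': array([0.5859, 0.1839, 0.095 ]), 'contact_force': array([0.191 , 1.2422, 6.0292]), 'moment': array([ 0.2211,  0.1581, -0.1208]), 'gripper_force': np.float64(59.7778), 'width': np.float64(0.0146)}
F tool [ 1.14  0.54 -6.03]
```

View pics/t3.png

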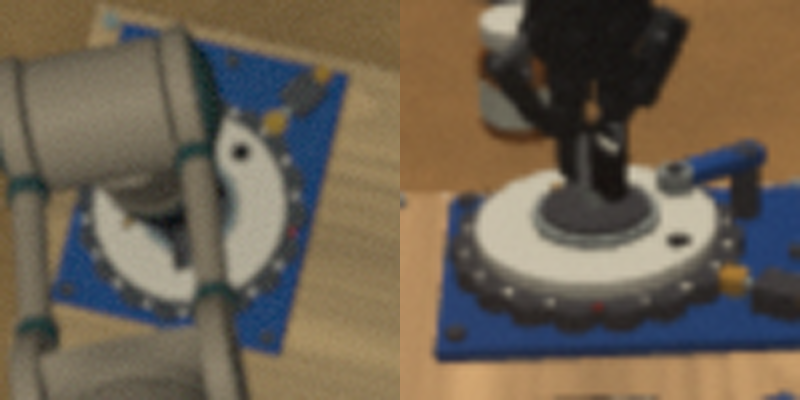

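```bash
python3 - <<'E'
from h import *
for cam,c0,k in (("top",(209.7,177.7),5),("side",(257.1,174.9),4)):
    g=np.mean([optics.get_image(cam).astype(float).mean(2) for _ in range(3)],0)
    x0,y0=int(c0[0]),int(c0[1]); p=g[y0-k:y0+k+1,x0-k:x0+k+1]
    w=np.clip(np.median(p)-15-p,0,None); Y,X=np.mgrid[y0-k:y0+k+1,x0-k:x0+k+1]
    px=[(w*X).sum()/w.sum(),(w*Y).sum()/w.sum()]
    for c in ((.5856,.1837),(.5849,.1825)):
        d=at_z(cam,px,.058)[:2]-c; print(cam,np.round(px,2),np.linalg.norm(d).round(4),"turn",30-13.85-np.degrees(np.arctan2(d[1],d[0])))
s=manip.get_state();print(s["clock"],s["moment"],s["qd"].round(4),s["gripper_force"])
E
```

```text
top [208.86 176.44] 0.059 turn 56.371049718868335
top [208.86 176.44] 0.0588 turn 55.037389916214444
side [257.34 175.05] 0.0565 turn 52.71609291192036
side [257.34 175.05] 0.0564 turn 51.312847542303835
9.2 [ 0.22148908  0.16763664 -0.17273218] [-0.0009 -0.0001  0.0002  0.0007 -0.0003 -0.0022] 59.77719604969025
```

The hole reads about 52–56°, and the −0.17 N·m moment suggests the knob lags slightly in the grip and the roller is drawing it onward. I'll test with a small nudge, well below the climb-out point.

>>> {"method": "servo_tool", "body": {
  "increments": [
    [0, 0, 0, 0, 0, 1.5, 1],
    [0, 0, 0, 0, 0, 1.5, 1],
    [0, 0, 0, 0, 0, 0, 1],
    [0, 0, 0, 0, 0, 0, 1],
    [0, 0, 0, 0, 0, 0, 1]
  ]
}}

```text
clock: 9.7
position: [0.5859, 0.1839, 0.095]
ee_rot: [0.0, 0.621, 0.784, 0.001]
contact_force: [0.7, 2.2, 5.6]
width: 0.0151
gripper_force: 59.7
```

```bash
cat > m.py <<'E'
from h import *
import sys
C=np.array([.5856,.1837])
for cam in ("top","side"):
    g=np.mean([optics.get_image(cam).astype(float).mean(2) for _ in range(2)],0)
    def patch(t):  # template match hole model: dark disc drawn at angle t
        th=np.radians(30-13.85-t); best=[]
        c=C+.058*np.array([np.cos(th),np.sin(th)])
        ph=np.linspace(0,2*np.pi,40)
        def ringmean(r): return np.mean([cv2.remap(g.astype(np.float32),*[np.float32([[v]]) for v in proj(cam,[c[0]+r*np.cos(f),c[1]+r*np.sin(f),.06])],cv2.INTER_LINEAR)[0,0] for f in ph])
        return np.mean([ringmean(r) for r in (0,3e-3,6e-3)])-ringmean(.014)
    T=np.arange(46,76,.5); v=np.array([patch(t) for t in T]); w=np.clip(np.percentile(v,50)-v,0,None)
    print(cam,"min at",T[v.argmin()],"centroid",((w*T).sum()/w.sum()).round(2))
E
python3 st.py; python3 m.py
```

```text
yaw_y deg 13.25 tilt [ 1.4e-03  6.0e-04 -1.0e+00] {'clock': np.float64(9.7), 'position': array([0.5859, 0.1839, 0.095 ]), 'contact_force': array([0.685 , 2.1851, 5.6335]), 'moment': array([ 0.25  ,  0.121 , -0.0808]), 'gripper_force': np.float64(59.7335), 'width': np.float64(0.0151)}
F tool [ 1.97  1.18 -5.63]Traceback (most recent call last):
  File "m.py", line 12, in <module>
    T=np.arange(46,76,.5); v=np.array([patch(t) for t in T]); w=np.clip(np.percentile(v,50)-v,0,None)
                                       ~~~~~^^^
  File "m.py", line 11, in patch
    return np.mean([ringmean(r) for r in (0,3e-3,6e-3)])-ringmean(.014)
                                                         ~~~~~~~~^^^^^^
  File "m.py", line 10, in ringmean
    def ringmean(r): return np.mean([cv2.remap(g.astype(np.float32),*[np.float32([[v]]) for v in proj(cam,[c[0]+r*np.cos(f),c[1]+r*np.sin(f),.06])],cv2.INTER_LINEAR)[0,0] for f in ph])
                                                                                                 ~~~~^^^^^^^^^^^^^^^^^^^^^^^^^^^^^^^^^^^^^^^^^^^^^
  File "h.py", line 11, in proj
    c=optics.get_calibration(cam); f=192/np.tan(np.radians(c["fov_y"])/2)
ValueError: time passes only in moves, steps and waits
```

```bash
sed -i '2a import functools; K=functools.lru_cache(optics.get_calibration)' h.py; sed -i 's/c=optics.get_calibration(cam)/c=K(cam)/' h.py; python3 m.py; python3 st.py
```

```text
top min at 64.0 centroid 64.27
side min at 56.5 centroid 57.21
yaw_y deg 13.25 tilt [ 1.4e-03  6.0e-04 -1.0e+00] {'clock': np.float64(10.0), 'position': array([0.5859, 0.1839, 0.095 ]), 'contact_force': array([0.8979, 2.9732, 5.0942]), 'moment': array([0.261 , 0.1449, 0.0168]), 'gripper_force': np.float64(59.7307), 'width': np.float64(0.0153)}
F tool [ 2.69  1.56 -5.09]
```

```bash
cat > mo.py <<'E'
from h import *
L=[]
for _ in range(10): optics.get_image("top"); L.append(manip.get_state()["moment"])
print(np.mean(L,0).round(3),np.std(L,0).round(3),manip.get_state()["clock"])
E
python3 mo.py
```

```text
[0.25  0.145 0.003] [0.022 0.028 0.02 ] 10.5
```

```bash
python3 -c "
from rig import manip
print(manip.sign_off())"
```

```text
the job is handed in; nothing more can be done
None
```

I turned the left jig's knob (the one with the unfinished ring) clockwise to its third stop and handed the job in at about 10.5 s, with the knob still gripped at 60 N. The moment there reads about zero, so it sits in the stop; the camera readings of the turn were rough, 57° and 64° against 60°.

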